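Stand the round-bottomed gas bottle up in its cup

TASK

The round-bottomed gas bottle lies in the rod cradle of the filling stand, held back by a stop arm. Pull the stop knob up, turn it so that its arm swings aside towards the cup, and push it fully down again; then slide the bottle along the cradle and tip it up so that it stands upright, round end down, fully home in the cup. Leave the stop aside and pushed down, and do not disturb the other things on the bench.

Things in the scene. Friction and masses are not known exactly. Their poses are not given: they have to be found in the camera images.
- stand: The stand, fixed to the bench: grey base plate with a cradle of two steel rods, a dark steel cup at one end and a stop post beside it (post axis at x = 122, y = 80 mm). Origin on the bench under the middle; x runs level along the cradle towards the cup, z up.
- cradle_end (a point): Where the cradle's rods end, midway between them (x = 110 mm on the stand), at the height of their axes, 86 mm above the bench. Rods 12 mm thick, axes at y = -30 and +30 mm, from x = -80 to 110 mm. Two 10 mm guide rods stand either side of the bottle at y = -46 and +46 mm, from x = 65 mm rising to x = 95 mm, 185 mm above the bench; they keep it from leaning sideways as it is tipped.
- cup_mouth (a point): Centre of the mouth of the cup, on its upright axis (x = 164, y = 0 mm on the stand), 78 mm above the bench. Inner radius 40 mm, wall 5 mm. Rim 78 mm high on the cradle side; raised back 120 mm high on the half away from the cradle (x above about 170 mm).
- cup_seat (a point): Point on the cup's axis where the lowest point of the bottle's round end lies when the bottle is fully home (about 3.5 mm above the bench; the rubber seat ring holds the round end all round).
- bottle: Aluminium gas bottle, 188 mm long, 76 mm diameter, 0.5 to 1 kg, centre of mass about 100 mm from the round end. Origin: apex of the round (hemispherical) end; z runs along the bottle to the brass valve guard (plain round cap, 60 mm diameter, last 38 mm). It starts lying on the rods, axis level 118 mm above the bench, round end towards the cup, about 5 to 45 mm short of the rods' end.
- bottle_top (a point): Centre of the flat end of the valve guard, 188 mm from the apex. Pushed level here with a few N, the bottle slides till its round end is over the cup and meets the raised back. Pressed hard against it, it jams: the valve end must be lifted from beneath (the gap between the rods is free); the round end dips in over the near rim, and past about 60 degrees the bottle drops in by itself.
- stop_lift (a joint): How far the stop is pulled up, m: 0 home, 0.024 the most. Friction of about 2 N holds it where it is left; no spring. It goes home only at either end of the turn, where the arm drops into a notch 12 mm deep; it can turn only when lifted more than about 0.013.
- stop_turn (a joint): Turn of the stop, rad, counter-clockwise seen from above: 0 the arm lies across the cradle (along the stand's -y) and bars the bottle; 1.35 (end stop) it points past the side of the cup (nearly along the stand's +x), clear of bottle and cup. Turns lightly.
- stop_grip (a point): Centre of the stop's black bar grip, on its turning axis. The bar is 62 mm long (along this point's y, the line of the arm), 16 mm wide (along its x) and 32 mm tall; its middle is 143 mm above the bench when home.
- stop_tip (a point): Free end of the stop's steel arm (10 mm thick rod, 86 mm from the axis, 107 mm above the bench when home).
- spray_can: Bystander: red spray can with white cap, 66 mm diameter, 200 mm tall, standing; origin at the centre of its underside.
- carton: Bystander: cardboard carton 100 x 70 x 90 mm (tall); origin at the centre of its underside.
- drill_case: Bystander: small black case 130 x 70 mm, 75 mm high, 100 mm with its red handle; origin at the centre of its underside.
There are look-alikes about, which are no part of the job. Leave any green or pink look-alike of the bottle alone.

How it is judged:
On the way, in this order (a step that is already met when the one before it is completed fails the run):
1. the stop is pulled up while its arm still bars the cradle (value of joint stop_lift above 0.012 m and value of joint stop_turn below 0.3 rad), for 0.1 s.
2. the stop is turned aside and pushed down again, the bottle not yet stood up (value of joint stop_lift below 0.005 m and value of joint stop_turn above 1.15 rad and angle between bottle's own z axis and vertical above 0.6 rad), for 0.2 s.
At the end, for the whole second after the job is handed in: The bottle stands round end down in the cup, within 0.15 rad of upright, its apex within 10 mm of the seat point sideways and less than 10 mm above the bench, at rest; the stop is turned at least 1.15 rad aside and within 5 mm of fully down; each bystander within 30 mm of where it stood (angle between bottle's own z axis and vertical below 0.15 rad and horizontal distance between bottle and cup_seat below 0.01 m and height (world z) of bottle below 0.01 m and height (world z) of bottle_top above 0.17 m and linear speed of bottle below 0.02 m/s and value of joint stop_lift below 0.005 m and value of joint stop_turn above 1.15 rad and distance of each of spray_can, carton, drill_case from where it was at the start of the episode below 0.03 m); the robot touches nothing.
It fails at once if a bystander is knocked over (angle between any of spray_can, carton, drill_case's own z axis and vertical above 0.3 rad).
It fails at once if the bottle falls off the stand (height (world z) of bottle_top below 0.07 m).
It also fails if it takes over 64 s, if anything falls off the work surface, if the arm or the gripper's body presses on something with over 40 N, if the wrist force passes 120 N, or if a joint passes its speed limit or range.

ROBOT

A 7-joint arm with a two-finger parallel gripper is mounted at the origin on the work surface. World frame = base frame: x ahead of the robot, y to its left, z up, the work surface at z = 0. Lengths are in m, angles in rad, forces in N, time in s.
With the tool pointing down it reaches from about 0.425 to 0.8 m from the base axis. Payload 8.3 kg.
Tool frame: the origin (TCP) lies on the centre line of the jaws, within the pads' length; the fingertips stand 17 mm ahead of it and the grasp point (between the pads) lies 2 mm behind it; z points along the fingers, y is the line along which they close (so a half turn about z gives the same grasp; the last joint's range is limited). The gripper opens to 85 mm and grips with 20 to 120 N. Pads are 22 mm wide; open, the fingers measure 114 mm over their backs; the gripper's body (76 mm by 85 mm) begins 54 mm behind the grasp point. The pads swing forward as they close: fully open they stand 13 mm farther back than shut.
Start: joints at [1.168, 0.383, 0.016, 1.37, -0.006, 1.388, -0.046], TCP at [0.208, -0.589, 0.248] pointing down, gripper open.
Joint ranges: [-2.95, 2.95], [-0.25, 2.06], [-1.52, 1.56], [0.18, 2.33], [-1.44, 4.58], [0.02, 2.06], [-3.01, 3.01]. Speed limits (rad/s): [2.39, 2.39, 3.01, 3.01, 3.14, 3.14, 3.14].

INTERFACE

Orientations are given as a rotation vector (axis times angle).
In Python, from plant import sensors, imaging, robot, nets gives the robot as it stands.
- The arm moves only by the tool arm_command, never from a script. Its argument "targets" is a list of rows, each an object with "xyz": the shift along the world's x, y, z in mm, a list of three; "spin": the turn about the world's z in degrees. In form: [{"xyz": [dx, dy, dz], "spin": spin}, ...]. A call has 1 to 10 rows; each row is the pose to reach, as a shift and turn from the pose commanded when the call began; what a row does not reach only later rows make up. A row lasts 1/10 s, in which the tool goes at most 50 mm and 8.59 degrees, less where a joint would pass 70% of its speed; a pose out of reach is approached as far as the arm can. A call with a gripper value outside its range is refused whole. "fingers" is the opening, from -1 (shut) to 1 (fully open), set as the call begins (left out, the last holds). The fingers move at their own pace and stop on an object; the grip force is fixed at half the most. Time passes only in rows, so rows that repeat a pose let the fingers close. It gives the time, the measured TCP pose, the force, the opening and the grip force at its end, in the units of the state.
- sensors.sense(): the state, without advancing time (a new reading comes with each control period).
- imaging.get_image(name): name is "side" or "top" or "wrist"; returns the picture (420x560x3 uint8, blue, green, red); there is no depth.
- imaging.calibration(name): a dict with "K" (3x3 intrinsics, pixels), "dist" ([k1, k2, p1, p2, k3] as OpenCV has them; the pictures are not rectified), "pose" (4x4, takes a point from camera to world coordinates). Camera axes: x right, y down, z forward; pixel columns grow to the right and rows downward; lengths in m; the calibration is good to about 2 mm. A picture is of the moment at which its call begins: read the wrist's pose just before it. calibration takes no time and is no camera call; for the wrist camera it gives the pose at the moment of the call.
- robot.job_done(): hands the job in; it is judged then, once.
Trained networks look in the newest picture that a camera, given by its name, has taken for a name from the list of things; names that differ only in an ending like _2 or _b are one class to them, and where a whole thing is asked for, a point or a joint stands for the part that bears it (a point fixed in the world has none). Each returns a list of dicts, best first, with "p" (0 to 1); they miss things now and then, are a little off and sometimes report something else, mostly with a low value. They report only what shows in the picture. A call takes as long as a camera call. They do not tell look-alikes from the thing itself.
- nets.search_frame(camera, target): "location" ([x, y, z] in m, in world coordinates, good to about 4 mm: the middle of the surface that is visible of it).
- nets.landmark_of(camera, target): "location" ([x, y, z] in m, in world coordinates, good to about 4 mm: a listed point, or the origin of a listed thing).
The state is a dict: "time_s": time; "joint_pos": joint angles; "qd": joint speeds; "effort": joint torques, N m; "ee_pos": TCP position; "tool_rot": TCP orientation; "ft_force": force on the tool from outside, world axes, zero at the start; "torque": the same for the moment, N m; "gripper_width": opening from 0.0 (shut) to 1.0 (fully open); "finger_force": force on a finger pad.
Only numpy, scipy, OpenCV 4.12 (cv2) and the standard library are available. Lean on these libraries where they do the work, as an engineer would, in place of code of your own. Each camera call takes 0.05 s, during which the arm holds its last target. There are 200 camera calls.

## Working session

There is one attempt and no reset: what is moved stays moved. The work goes in short steps, Python scripts to look and compute and a tool call to move; the robot and the scene stay as the last step left them, time stands still between calls to the robot, and variables do not carry over. Pictures are saved under pics/ and viewed, at most 10 in all, crops included, and the job is handed in when it is done.

Besides the shell and the picture viewer there is one more tool, called after "Emit:" in YAML: its name, and indented under it one key for each argument. arm_command: Moves the arm, as the interface text tells. Its arguments: {"type":"object","properties":{"targets":{"type":"array"},"fingers":{"type":"number"}},"required":["targets"]}

```bash
mkdir -p pics; ls; cat > h.py <<'E'
from plant import sensors, imaging, robot, nets
import numpy as np, cv2
def snap(c,f):
    im=imaging.get_image(c); cv2.imwrite('pics/'+f,im); return im
E
python3 - <<'E'
from h import *
a=snap('side','s1.png'); b=snap('top','t1.png')
for c in ['side','top']:
    P=imaging.calibration(c)['pose']; print(c,P[:3,3].round(3),P[:3,2].round(2))
    for t in ['cradle_end','cup_mouth','cup_seat','bottle','bottle_top','stop_grip','stop_tip','spray_can','carton','drill_case']:
        print(t,[(np.round(d['location'],3).tolist(),round(d['p'],2)) for d in nets.landmark_of(c,t)[:4]])
s=sensors.sense();print(s)
E
```

```text
pics
side [0.102 0.886 0.952] [ 0.34 -0.65 -0.68]
cradle_end [([0.628, 0.031, 0.088], 0.9)]
cup_mouth [([0.654, 0.071, 0.077], 0.73)]
cup_seat [([0.656, 0.076, 0.002], 0.75)]
bottle [([0.637, 0.398, 0.029], 0.97), ([0.358, -0.217, 0.042], 0.86), ([0.616, -0.005, 0.119], 0.69), ([0.221, 0.333, 0.034], 0.67)]
bottle_top [([0.618, 0.212, 0.04], 0.96), ([0.253, -0.372, 0.042], 0.91), ([0.532, -0.174, 0.114], 0.89), ([0.324, 0.176, 0.04], 0.72)]
stop_grip [([0.558, 0.072, 0.145], 0.77)]
stop_tip [([0.576, -0.075, 0.002], 0.57), ([0.639, 0.032, 0.11], 0.56), ([0.618, -0.001, 0.12], 0.23)]
spray_can [([0.656, -0.262, 0.001], 0.81)]
carton [([0.708, -0.111, 0.003], 0.8)]
drill_case [([0.437, -0.097, 0.004], 0.83)]
top [0.354 0.092 1.264] [ 0.12 -0.02 -0.99]
cradle_end [([0.655, -0.265, 0.002], 0.73), ([0.624, 0.028, 0.088], 0.67)]
cup_mouth [([0.648, 0.073, 0.078], 0.84), ([0.64, 0.034, 0.106], 0.44)]
cup_seat [([0.653, 0.077, 0.006], 0.86)]
bottle [([0.355, -0.212, 0.04], 0.95), ([0.221, 0.332, 0.04], 0.94), ([0.636, 0.4, 0.04], 0.63)]
bottle_top [([0.613, 0.213, 0.038], 0.97), ([0.326, 0.1
[... 375 characters left out ...]
: array([ 1.1681266 ,  0.38338465,  0.01639888,  1.37011092, -0.00626381,
        1.38819523, -0.04649783]), 'qd': array([-2.56063513e-06, -1.77852540e-05,  9.33723558e-04,  4.01543059e-04,
        4.41567520e-04, -1.69894725e-03, -1.13807155e-03]), 'effort': array([ 1.39050393e-03, -6.27349806e+01,  8.43642745e-01, -3.72082257e+01,
        1.64517411e-02,  3.16983867e-03,  8.77142497e-05]), 'ee_pos': array([ 0.20831962, -0.58924033,  0.24828398]), 'tool_rot': array([-3.09630054e+00, -5.31223133e-01, -2.31635170e-05]), 'ft_force': array([-0.48829527, -0.28550824,  0.09310109]), 'torque': array([ 0.01936556, -0.08627792,  0.00898064]), 'finger_force': 0.0, 'gripper_width': 1.0030232705390394}
```

View pics/s1.png

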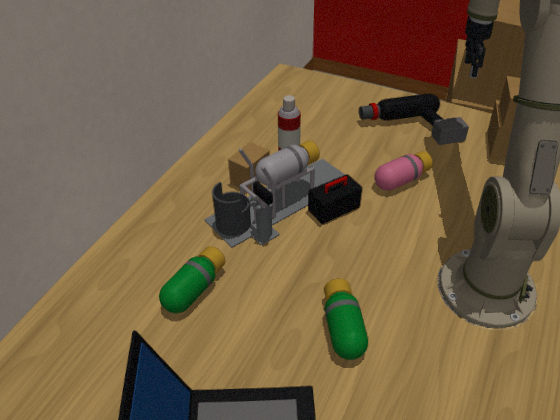

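View pics/t1.png

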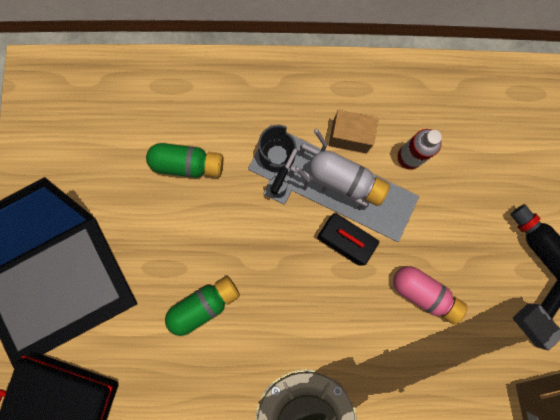

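The two green bottles (top view 185,160 and 200,307) and the pink one (430,293) lie on the bench and are look-alikes. The grey aluminium bottle with the brass guard on the rods at (345,175) in the top view, (285,165) in the side view, is the right one. Its axis is 118 mm high and points at the cup, as the nets also report. The stand's x axis points at about 63.5° in the world. The stop post is at about (0.562, 0.074), and its tip prediction of (0.640, 0.035) agrees with the nets. I'll move above the stop grip and crop from close up to confirm.

Emit:
arm_command:
  targets:
    - {"xyz": [353, 663, 22], "spin": -46}
    - {"xyz": [353, 663, 22], "spin": -46}
    - {"xyz": [353, 663, 22], "spin": -46}
    - {"xyz": [353, 663, 22], "spin": -46}
    - {"xyz": [353, 663, 22], "spin": -46}
    - {"xyz": [353, 663, 22], "spin": -46}
    - {"xyz": [353, 663, 22], "spin": -46}
    - {"xyz": [353, 663, 22], "spin": -46}
    - {"xyz": [353, 663, 22], "spin": -46}
    - {"xyz": [353, 663, 22], "spin": -46}
  fingers: 0.2

```text
time_s: 2.1
ee_pos: [0.4382, -0.1573, 0.2631]
tool_rot: [3.057, -0.721, 0.002]
ft_force: [0.5, -1.3, -0.2]
gripper_width: 0.601
finger_force: 0.0
```

Emit:
arm_command:
  targets:
    - {"xyz": [123, 231, 7], "spin": 0}
    - {"xyz": [123, 231, 7], "spin": 0}
    - {"xyz": [123, 231, 7], "spin": 0}
    - {"xyz": [123, 231, 7], "spin": 0}
    - {"xyz": [123, 231, 7], "spin": 0}
    - {"xyz": [123, 231, 7], "spin": 0}
    - {"xyz": [123, 231, 7], "spin": 0}
    - {"xyz": [123, 231, 7], "spin": 0}

```text
time_s: 2.9
ee_pos: [0.5605, 0.0706, 0.2693]
tool_rot: [3.057, -0.722, -0.001]
ft_force: [-0.2, -0.8, 0.2]
gripper_width: 0.599
finger_force: 0.0
```

```bash
python3 - <<'E'
from h import *
print(sensors.sense()['ee_pos'],sensors.sense()['tool_rot'],sensors.sense()['joint_pos'])
P=imaging.calibration('wrist');print(P['pose'].round(3))
im=snap('wrist','w1.png')
for t in ['cradle_end','cup_mouth','cup_seat','bottle','bottle_top','stop_grip','stop_tip']:
    print(t,[(np.round(d['location'],3).tolist(),round(d['p'],2)) for d in nets.landmark_of('wrist',t)[:4]])
# predicted grip outline corners (z=159) for overlay
O=np.array([.580,-.071]);u=np.array([np.cos(np.radians(63.5)),np.sin(np.radians(63.5))]);v=np.array([-u[1],u[0]])
T=np.linalg.inv(P['pose'])
def pr(x,y,z):
    p=np.r_[O+x*u+y*v,z]; return cv2.projectPoints(p[None],cv2.Rodrigues(T[:3,:3])[0],T[:3,3],P['K'],np.array(P['dist']))[0].ravel()
for a,b in[(-8,-31),(8,-31),(8,31),(-8,31)]:
    q=pr((122+a)/1e3,(80+b)/1e3,.159); cv2.circle(im,tuple(int(i) for i in q),3,(0,255,255),-1); print(q.round())
for k in range(0,360,30):
    q=pr(.164+.04*np.cos(np.radians(k)),.04*np.sin(np.radians(k)),.078); cv2.circle(im,tuple(int(i) for i in q),2,(0,0,255),-1)
cv2.imwrite('pics/w1o.png',im)
E
```

```text
[0.56045018 0.07061779 0.26934442] [ 3.05666563e+00 -7.21846922e-01 -5.88446866e-04] [ 0.20627676  0.28193723 -0.48538858  1.48688452  0.13254414  1.40607663
 -2.31924316]
[[-0.448 -0.845 -0.292  0.636]
 [-0.894  0.424  0.147  0.032]
 [-0.001  0.327 -0.945  0.395]
 [ 0.     0.     0.     1.   ]]
cradle_end [([0.629, 0.026, 0.083], 0.93)]
cup_mouth [([0.649, 0.076, 0.078], 0.96)]
cup_seat [([0.654, 0.077, 0.002], 0.96), ([0.435, -0.095, -0.002], 0.59)]
bottle [([0.611, 0.001, 0.12], 0.89), ([0.636, 0.396, 0.036], 0.81), ([0.562, 0.07, 0.14], 0.63)]
bottle_top [([0.329, 0.179, 0.033], 0.92), ([0.613, 0.208, 0.038], 0.74)]
stop_grip [([0.561, 0.072, 0.141], 0.8)]
stop_tip [([0.64, 0.035, 0.111], 0.64), ([0.65, 0.077, 0.003], 0.4)]
[287. 172.]
[264. 173.]
[265. 252.]
[286. 252.]
```

View pics/w1o.png

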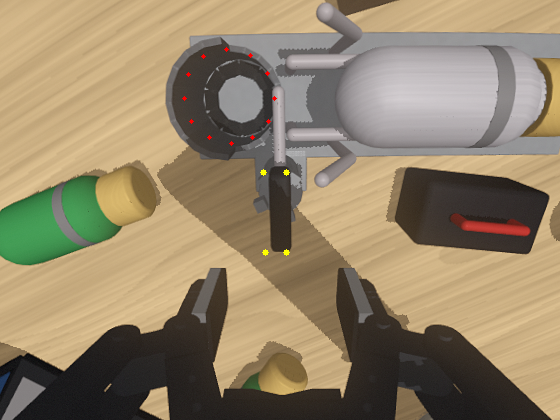

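The stop grip is the black bar at (281,210). It sits about 3.5 mm back along the stand from my model, so it is at (0.561, 0.071), right under the TCP and aligned. I'll descend and grip.

Emit:
arm_command:
  targets:
    - {"xyz": [0, 0, -40], "spin": 0}
    - {"xyz": [0, 0, -80], "spin": 0}
    - {"xyz": [0, 0, -110], "spin": 0}
    - {"xyz": [0, 0, -124], "spin": 0}
    - {"xyz": [0, 0, -124], "spin": 0}

```text
time_s: 3.8
ee_pos: [0.5596, 0.0713, 0.144]
tool_rot: [3.057, -0.721, -0.005]
ft_force: [-0.3, 0.5, 0.2]
gripper_width: 0.598
finger_force: 0.0
```

Emit:
arm_command:
  targets:
    - {"xyz": [0, 0, 0], "spin": 0}
    - {"xyz": [0, 0, 0], "spin": 0}
    - {"xyz": [0, 0, 0], "spin": 0}
    - {"xyz": [0, 0, 0], "spin": 0}
    - {"xyz": [0, 0, 0], "spin": 0}
    - {"xyz": [0, 0, 0], "spin": 0}
    - {"xyz": [0, 0, 0], "spin": 0}
  fingers: -1

```text
time_s: 4.5
ee_pos: [0.5617, 0.0717, 0.1477]
tool_rot: [-3.057, 0.721, -0.005]
ft_force: [-1.2, -1.8, 5.3]
gripper_width: 0.179
finger_force: 58.9
```

Emit:
arm_command:
  targets:
    - {"xyz": [0, 0, 7], "spin": 0}
    - {"xyz": [0, 0, 14], "spin": 0}
    - {"xyz": [0, 0, 20], "spin": 0}
    - {"xyz": [0, 0, 20], "spin": 0}
    - {"xyz": [0, 0, 20], "spin": 0}

```text
time_s: 5.0
ee_pos: [0.5615, 0.0717, 0.1665]
tool_rot: [-3.057, 0.721, -0.004]
ft_force: [4.7, -0.4, 1.4]
gripper_width: 0.176
finger_force: 59.6
```

Emit:
arm_command:
  targets:
    - {"xyz": [0, 0, 0], "spin": 8}
    - {"xyz": [0, 0, 0], "spin": 16}
    - {"xyz": [0, 0, 0], "spin": 24}
    - {"xyz": [0, 0, 0], "spin": 32}
    - {"xyz": [0, 0, 0], "spin": 40}
    - {"xyz": [0, 0, 0], "spin": 48}
    - {"xyz": [0, 0, 0], "spin": 56}
    - {"xyz": [0, 0, 0], "spin": 64}
    - {"xyz": [0, 0, 0], "spin": 72}
    - {"xyz": [0, 0, 0], "spin": 77}

```text
time_s: 6.0
ee_pos: [0.5612, 0.0726, 0.166]
tool_rot: [-2.837, -1.347, -0.003]
ft_force: [5.2, 2.5, -0.0]
gripper_width: 0.176
finger_force: 59.4
```

Emit:
arm_command:
  targets:
    - {"xyz": [0, 0, 0], "spin": 0.5}
    - {"xyz": [0, 0, 0], "spin": 0.5}
    - {"xyz": [0, 0, -7], "spin": 0.5}
    - {"xyz": [0, 0, -14], "spin": 0.5}
    - {"xyz": [0, 0, -20], "spin": 0.5}
    - {"xyz": [0, 0, -23], "spin": 0.5}
    - {"xyz": [0, 0, -25], "spin": 0.5}
    - {"xyz": [0, 0, -25], "spin": 0.5}

```text
time_s: 6.8
ee_pos: [0.5619, 0.073, 0.1468]
tool_rot: [2.832, 1.351, 0.007]
ft_force: [-15.4, -3.5, 53.1]
gripper_width: 0.171
finger_force: 67.8
```

Emit:
arm_command:
  targets:
    - {"xyz": [0, 0, 5], "spin": 0}
    - {"xyz": [0, 0, 5], "spin": 0}
    - {"xyz": [0, 0, 5], "spin": 0}
    - {"xyz": [0, 0, 5], "spin": 0}
    - {"xyz": [0, 0, 5], "spin": 0}
  fingers: 0.0

```text
time_s: 7.3
ee_pos: [0.5601, 0.0716, 0.1446]
tool_rot: [-2.835, -1.351, 0.003]
ft_force: [0.7, 0.3, 0.0]
gripper_width: 0.502
finger_force: 0.0
```

Emit:
arm_command:
  targets:
    - {"xyz": [0, 0, 30], "spin": 0}
    - {"xyz": [0, 0, 70], "spin": 0}
    - {"xyz": [0, 0, 110], "spin": 0}
    - {"xyz": [0, 0, 130], "spin": 0}
    - {"xyz": [0, 0, 130], "spin": 0}

```text
time_s: 7.8
ee_pos: [0.5619, 0.0724, 0.2788]
tool_rot: [2.834, 1.351, 0.008]
ft_force: [0.2, 1.0, -0.6]
gripper_width: 0.501
finger_force: 0.0
```

```bash
python3 - <<'E'
from h import *
print(sensors.sense()['ee_pos'],sensors.sense()['tool_rot'],sensors.sense()['joint_pos'])
for c in ['wrist','side','top']:
  im=snap(c,c+'2.png')
  for t in ['stop_grip','stop_tip','bottle','bottle_top']:
    print(c,t,[(np.round(d['location'],3).tolist(),round(d['p'],2)) for d in nets.landmark_of(c,t)[:4]])
E
```

```text
[0.56193594 0.07240303 0.27883934] [2.83440444 1.35116058 0.00782426] [ 0.38617679  0.31974622 -0.7309353   1.46319562  0.21438129  1.43457748
 -1.0285686 ]
wrist stop_grip [([0.561, 0.072, 0.142], 0.88)]
wrist stop_tip [([0.613, 0.14, 0.109], 0.87)]
wrist bottle [([0.613, 0.004, 0.118], 0.63), ([0.702, -0.111, -0.003], 0.19)]
wrist bottle_top [([0.326, 0.175, 0.037], 0.93), ([0.62, 0.21, 0.036], 0.7), ([0.528, -0.168, 0.119], 0.58)]
side stop_grip [([0.562, 0.073, 0.14], 0.62)]
side stop_tip [([0.612, 0.138, 0.111], 0.61)]
side bottle [([0.356, -0.213, 0.039], 0.81), ([0.638, 0.398, 0.026], 0.79), ([0.615, -0.002, 0.122], 0.73), ([0.223, 0.334, 0.033], 0.66)]
side bottle_top [([0.535, -0.169, 0.117], 0.95), ([0.326, 0.175, 0.039], 0.86), ([0.256, -0.372, 0.039], 0.64), ([0.619, 0.213, 0.043], 0.61)]
top stop_grip [([0.53, -0.172, 0.12], 0.29)]
top stop_tip [([0.614, 0.138, 0.108], 0.58)]
top bottle [([0.354, -0.212, 0.038], 0.86), ([0.221, 0.332, 0.039], 0.68)]
top bottle_top [([0.615, 0.216, 0.038], 0.95), ([0.531, -0.172, 0.118], 0.91), ([0.256, -0.375, 0.039], 0.58), ([0.325, 0.174, 0.042], 0.56)]
```

View pics/wrist2.png

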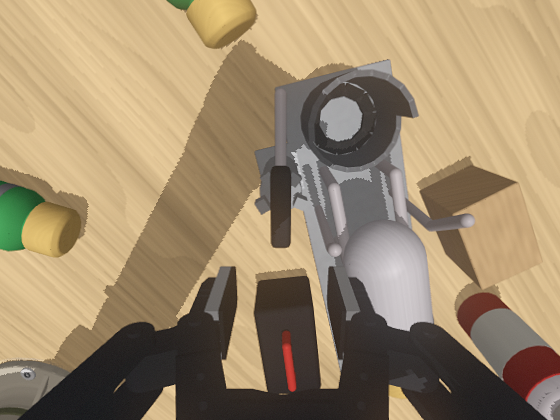

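The stop is aside and home: tip at (0.613, 0.139, 0.109), a turn of about 1.37 rad. Its arm shows left of the cup at (280,125). Next I'll go above the valve guard, with the jaws closing across the bottle.

Emit:
arm_command:
  targets:
    - {"xyz": [-32, -245, 0], "spin": 12.5}
    - {"xyz": [-32, -245, 0], "spin": 12.5}
    - {"xyz": [-32, -245, 0], "spin": 12.5}
    - {"xyz": [-32, -245, 0], "spin": 12.5}
    - {"xyz": [-32, -245, 0], "spin": 12.5}
    - {"xyz": [-32, -245, 0], "spin": 12.5}
    - {"xyz": [-32, -245, 0], "spin": 12.5}
    - {"xyz": [-32, -245, -20], "spin": 12.5}
  fingers: 1

```text
time_s: 9.35
ee_pos: [0.5304, -0.1719, 0.258]
tool_rot: [2.668, 1.653, 0.006]
ft_force: [1.2, 0.9, 0.6]
gripper_width: 1.001
finger_force: 0.0
```

```bash
python3 - <<'E'
from h import *
print(sensors.sense()['ee_pos'],sensors.sense()['tool_rot'],sensors.sense()['joint_pos'])
P=imaging.calibration('wrist')
im=snap('wrist','w3.png')
for t in ['bottle','bottle_top','cup_seat']:
    print(t,[(np.round(d['location'],3).tolist(),round(d['p'],2)) for d in nets.landmark_of('wrist',t)[:4]])
T=np.linalg.inv(P['pose']);u=np.array([np.cos(np.radians(63.5)),np.sin(np.radians(63.5))]);v=np.array([-u[1],u[0]])
C=np.array([.531,-.172])
for s,y,z in[(0,0,.148),(0,.03,.118),(0,-.03,.118),(.038,0,.148),(.038,.03,.118),(.038,-.03,.118)]:
    p=np.r_[C+s*u+y*v,z];q=cv2.projectPoints(p[None],cv2.Rodrigues(T[:3,:3])[0],T[:3,3],P['K'],np.array(P['dist']))[0].ravel()
    print(q.round());cv2.circle(im,tuple(int(i) for i in q),3,(255,0,255),-1)
cv2.imwrite('pics/w3o.png',im)
E
```

```text
[ 0.5303744  -0.1719021   0.25800577] [2.66792876 1.6527472  0.00595673] [ 0.78080217  0.29212982 -0.65092779  1.52512308  0.17866984  1.37961115
 -0.34435285]
bottle [([0.355, -0.211, 0.04], 0.77)]
bottle_top [([0.533, -0.17, 0.12], 0.64)]
cup_seat []
[282. 215.]
[245. 202.]
[319. 202.]
[282. 163.]
[243. 156.]
[320. 156.]
```

View pics/w3o.png

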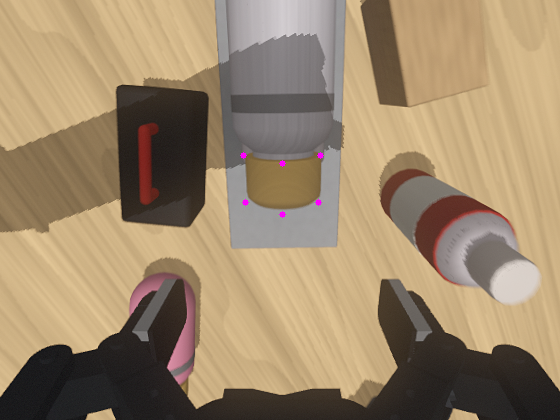

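The guard end's edge is at row 208 against a predicted 215, so bottle_top is at about (0.533, -0.168). It is centred at column 283 and the neighbours are clear of the jaws. I'll descend so the pads overlap only the last 10 mm or so of the guard, which lets the bottle pivot in the grip.

Emit:
arm_command:
  targets:
    - {"xyz": [2, 3, -40], "spin": 0}
    - {"xyz": [2, 3, -80], "spin": 0}
    - {"xyz": [2, 3, -120], "spin": 0}
    - {"xyz": [2, 3, -140], "spin": 0}
    - {"xyz": [2, 3, -140], "spin": 0}

```text
time_s: 10.05
ee_pos: [0.5292, -0.169, 0.1134]
tool_rot: [-2.667, -1.652, 0.004]
ft_force: [-0.1, -0.7, 0.1]
gripper_width: 1.002
finger_force: 0.0
```

Emit:
arm_command:
  targets:
    - {"xyz": [0, 0, 0], "spin": 0}
    - {"xyz": [0, 0, 0], "spin": 0}
    - {"xyz": [0, 0, 0], "spin": 0}
    - {"xyz": [0, 0, 0], "spin": 0}
    - {"xyz": [0, 0, 0], "spin": 0}
    - {"xyz": [0, 0, 0], "spin": 0}
  fingers: -1

```text
time_s: 10.65
ee_pos: [0.5325, -0.1711, 0.1177]
tool_rot: [2.669, 1.649, 0.005]
ft_force: [3.6, -3.1, 6.0]
gripper_width: 0.677
finger_force: 63.4
```

Emit:
arm_command:
  targets:
    - {"xyz": [9, 18, 0], "spin": 0}
    - {"xyz": [19, 38, 0], "spin": 0}
    - {"xyz": [29, 58, 0], "spin": 0}
    - {"xyz": [39, 78, 0], "spin": 0}
    - {"xyz": [47, 94, 0], "spin": 0}
    - {"xyz": [47, 94, 0], "spin": 0}

```text
time_s: 11.25
ee_pos: [0.579, -0.0742, 0.1174]
tool_rot: [2.669, 1.654, 0.004]
ft_force: [1.8, 2.0, 4.8]
gripper_width: 0.678
finger_force: 63.4
```

Emit:
arm_command:
  targets:
    - {"xyz": [0, 1, 8], "spin": 0}
    - {"xyz": [1, 3, 18], "spin": 0}
    - {"xyz": [2, 5, 28], "spin": 0}
    - {"xyz": [4, 8, 38], "spin": 0}
    - {"xyz": [5, 11, 47], "spin": 0}
    - {"xyz": [5, 11, 47], "spin": 0}

```text
time_s: 11.85
ee_pos: [0.583, -0.0644, 0.1639]
tool_rot: [2.67, 1.654, 0.001]
ft_force: [-1.0, -0.0, -6.0]
gripper_width: 0.677
finger_force: 68.3
```

```bash
python3 - <<'E'
from h import *
print(sensors.sense()['ee_pos'],sensors.sense()['tool_rot'],sensors.sense()['joint_pos'])
im=snap('side','s4.png')
for c in ['side','top']:
  if c=='top': imaging.get_image(c)
  for t in ['bottle','bottle_top']:
    print(t,[(np.round(d['location'],3).tolist(),round(d['p'],2)) for d in nets.landmark_of(c,t)[:5]])
cv2.imwrite('pics/s4c.png',cv2.resize(im[100:260,170:380],None,fx=3.5,fy=3.5))
E
```

```text
[ 0.58300814 -0.06438623  0.16389741] [2.67044299e+00 1.65377505e+00 1.36838612e-03] [ 0.55582421  0.43218548 -0.65696784  1.57755429  0.27540031  1.22520676
 -0.61212807]
bottle [([0.66, 0.091, 0.097], 0.9), ([0.358, -0.214, 0.042], 0.83), ([0.218, 0.334, 0.032], 0.76), ([0.64, 0.398, 0.031], 0.66)]
bottle_top [([0.62, 0.21, 0.042], 0.92), ([0.324, 0.175, 0.038], 0.73), ([0.256, -0.373, 0.038], 0.66)]
bottle [([0.639, 0.402, 0.039], 0.77), ([0.662, 0.088, 0.09], 0.75), ([0.616, 0.14, 0.105], 0.64), ([0.219, 0.335, 0.038], 0.63)]
bottle_top [([0.616, 0.213, 0.039], 0.83), ([0.579, -0.065, 0.164], 0.6), ([0.329, 0.175, 0.038], 0.59), ([0.26, -0.373, 0.04], 0.43)]
```

View pics/s4c.png

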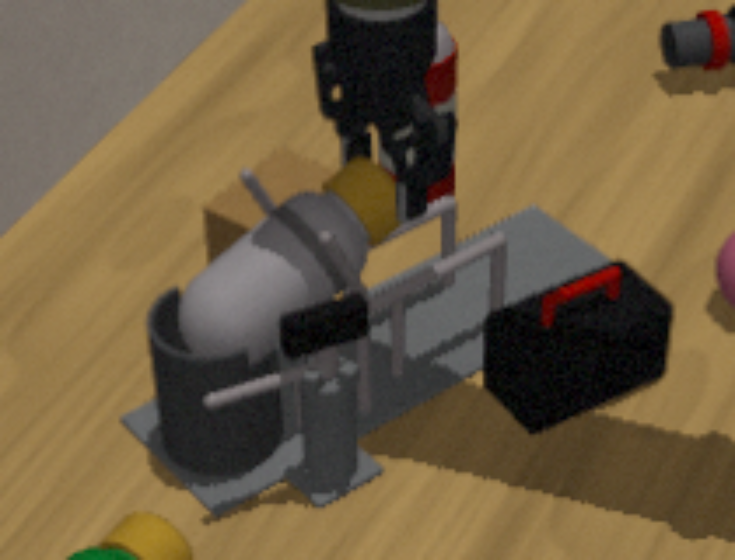

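The bottle pivots well in the grip: the valve end is up about 22° and the apex dips over the cup (crop 215,330). I'll continue along the arc.

Emit:
arm_command:
  targets:
    - {"xyz": [3, 6, 11], "spin": 0}
    - {"xyz": [6, 12, 20], "spin": 0}
    - {"xyz": [10, 20, 30], "spin": 0}
    - {"xyz": [14, 28, 39], "spin": 0}
    - {"xyz": [17, 34, 46], "spin": 0}
    - {"xyz": [20, 40, 52], "spin": 0}
    - {"xyz": [20, 40, 52], "spin": 0}

```text
time_s: 12.85
ee_pos: [0.6033, -0.0238, 0.2156]
tool_rot: [2.67, 1.654, 0.002]
ft_force: [0.7, 0.6, -7.9]
gripper_width: 0.674
finger_force: 68.4
```

Emit:
arm_command:
  targets:
    - {"xyz": [3, 6, 4], "spin": 0}
    - {"xyz": [6, 12, 7], "spin": 0}
    - {"xyz": [9, 18, 9], "spin": 0}
    - {"xyz": [12, 24, 9], "spin": 0}
    - {"xyz": [12, 24, 9], "spin": 0}

```text
time_s: 13.35
ee_pos: [0.6148, 0.0004, 0.2234]
tool_rot: [-2.67, -1.654, -0.001]
ft_force: [-0.3, 0.6, -9.0]
gripper_width: 0.674
finger_force: 66.5
```

```bash
python3 - <<'E'
from h import *
s=sensors.sense();print(s['ee_pos'],s['ft_force'],s['joint_pos'])
im=snap('side','s5.png')
for c in ['side','top']:
  if c=='top': imaging.get_image(c)
  for t in ['bottle','bottle_top']:
    print(t,[(np.round(d['location'],3).tolist(),round(d['p'],2)) for d in nets.landmark_of(c,t)[:5]])
cv2.imwrite('pics/s5c.png',cv2.resize(im[100:260,170:380],None,fx=3.5,fy=3.5))
E
```

```text
[6.14829385e-01 3.53655637e-04 2.23417890e-01] [-0.29306327  0.55235615 -8.97958581] [ 0.42990082  0.45503355 -0.67602936  1.41416137  0.28334523  1.370867
 -0.71349043]
bottle [([0.659, 0.084, 0.069], 0.81), ([0.358, -0.215, 0.046], 0.66), ([0.22, 0.332, 0.033], 0.59), ([0.64, 0.399, 0.03], 0.56)]
bottle_top [([0.325, 0.177, 0.039], 0.89), ([0.612, -0.006, 0.222], 0.84), ([0.619, 0.214, 0.041], 0.72), ([0.252, -0.374, 0.038], 0.7)]
bottle [([0.223, 0.335, 0.04], 0.82), ([0.638, 0.401, 0.037], 0.78), ([0.66, 0.085, 0.065], 0.75)]
bottle_top [([0.324, 0.172, 0.038], 0.9), ([0.609, -0.009, 0.225], 0.81), ([0.258, -0.374, 0.037], 0.81), ([0.619, 0.212, 0.04], 0.63), ([0.655, -0.265, -0.0], 0.25)]
```

View pics/s5c.png

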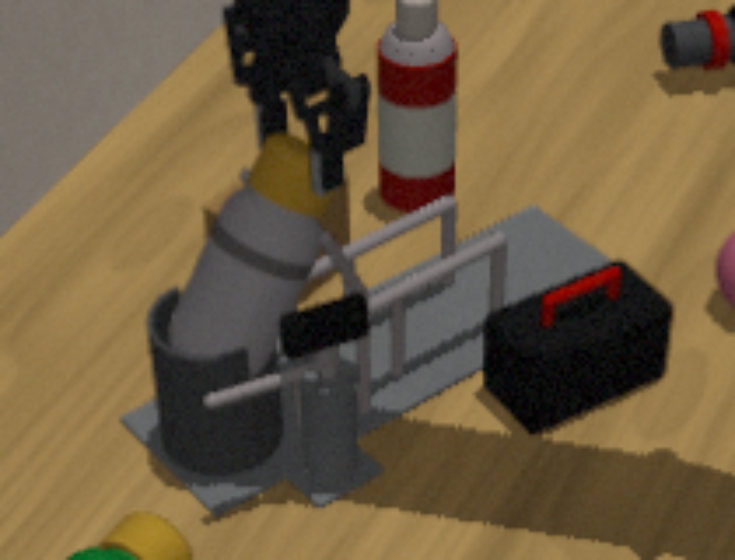

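It is at about 57° with the round end well inside the cup, and the force is only the bottle's weight. I'll keep going forward and down.

Emit:
arm_command:
  targets:
    - {"xyz": [3, 5, 0], "spin": 0}
    - {"xyz": [5, 11, -1], "spin": 0}
    - {"xyz": [8, 16, -3], "spin": 0}
    - {"xyz": [11, 22, -6], "spin": 0}
    - {"xyz": [14, 28, -10], "spin": 0}
    - {"xyz": [17, 33, -14], "spin": 0}
    - {"xyz": [20, 39, -19], "spin": 0}
    - {"xyz": [22, 45, -24], "spin": 0}
    - {"xyz": [22, 45, -24], "spin": 0}

```text
time_s: 14.55
ee_pos: [0.6399, 0.0455, 0.2049]
tool_rot: [2.667, 1.652, 0.015]
ft_force: [0.7, 0.5, 14.5]
gripper_width: 0.676
finger_force: 69.4
```

```bash
python3 - <<'E'
from h import *
s=sensors.sense();print(s['ee_pos'],s['ft_force'],s['joint_pos'])
im=snap('side','s6.png')
for c in ['side','top','wrist']:
  if c!='side': imaging.get_image(c)
  for t in ['bottle','bottle_top']:
    print(t,[(np.round(d['location'],3).tolist(),round(d['p'],2)) for d in nets.landmark_of(c,t)[:5] if d['location'][0]>.57])
E
```

```text
[0.6398768  0.0455358  0.20487269] [ 0.69013055  0.45978816 14.47626574] [ 0.3360941   0.51814937 -0.67157511  1.37213075  0.32312954  1.3504567
 -0.79974184]
bottle [([0.64, 0.4, 0.03], 0.71), ([0.616, 0.138, 0.111], 0.21)]
bottle_top [([0.633, 0.036, 0.207], 0.89), ([0.618, 0.214, 0.042], 0.66)]
bottle [([0.661, 0.086, 0.024], 0.93), ([0.637, 0.401, 0.035], 0.77)]
bottle_top [([0.631, 0.036, 0.208], 0.86), ([0.616, 0.215, 0.041], 0.68)]
bottle [([0.655, 0.089, 0.03], 0.95)]
bottle_top [([0.634, 0.037, 0.21], 0.95), ([0.616, 0.209, 0.036], 0.69)]
```

Emit:
arm_command:
  targets:
    - {"xyz": [3, 6, 1], "spin": 0}
    - {"xyz": [6, 12, 1], "spin": 0}
    - {"xyz": [9, 18, -1], "spin": 0}
    - {"xyz": [11, 22, -3], "spin": 0}
    - {"xyz": [11, 22, -5], "spin": 0}
    - {"xyz": [11, 22, -7], "spin": 0}

```text
time_s: 15.6
ee_pos: [0.6482, 0.0659, 0.1928]
tool_rot: [2.672, 1.652, 0.002]
ft_force: [1.2, -2.1, 2.1]
gripper_width: 0.676
finger_force: 66.1
```

```bash
python3 - <<'E'
from h import *
s=sensors.sense();print(s['ee_pos'],s['ft_force'])
im=snap('side','s7.png')
for c in ['side','top','wrist']:
  if c!='side': imaging.get_image(c)
  for t in ['bottle','bottle_top']:
    print(t,[(np.round(d['location'],3).tolist(),round(d['p'],2)) for d in nets.landmark_of(c,t)[:5] if d['location'][0]>.57])
E
```

```text
[0.64816483 0.06592552 0.19279326] [ 1.17147449 -2.0986049   2.09049322]
bottle [([0.64, 0.4, 0.03], 0.91), ([0.705, -0.11, 0.002], 0.73), ([0.644, 0.058, 0.196], 0.55)]
bottle_top [([0.644, 0.059, 0.194], 0.94), ([0.621, 0.21, 0.042], 0.65)]
bottle [([0.654, 0.083, 0.009], 0.57), ([0.638, 0.404, 0.036], 0.57)]
bottle_top [([0.615, 0.215, 0.043], 0.93), ([0.641, 0.06, 0.198], 0.83)]
bottle [([0.653, 0.084, 0.012], 0.83)]
bottle_top [([0.644, 0.059, 0.201], 0.97), ([0.616, 0.211, 0.035], 0.83)]
```

Emit:
arm_command:
  targets:
    - {"xyz": [2, 4, 0], "spin": 0}
    - {"xyz": [4, 8, -1], "spin": 0}
    - {"xyz": [6, 12, -2], "spin": 0}
    - {"xyz": [8, 16, -4], "spin": 0}
    - {"xyz": [8, 16, -6], "spin": 0}
    - {"xyz": [8, 16, -8], "spin": 0}

```text
time_s: 16.65
ee_pos: [0.6562, 0.0838, 0.1881]
tool_rot: [-2.671, -1.654, -0.006]
ft_force: [-7.1, -2.9, 22.5]
gripper_width: 0.672
finger_force: 65.6
```

```bash
python3 - <<'E'
from h import *
s=sensors.sense();print(s['ee_pos'],s['ft_force'])
im=snap('side','s8.png')
for c in ['side','top','wrist']:
  if c!='side': imaging.get_image(c)
  for t in ['bottle','bottle_top']:
    print(t,[(np.round(d['location'],3).tolist(),round(d['p'],2)) for d in nets.landmark_of(c,t)[:5] if d['location'][0]>.57])
E
```

```text
[0.65620202 0.08384796 0.188114  ] [-7.13670775 -2.93126397 22.48035472]
bottle [([0.64, 0.398, 0.031], 0.75)]
bottle_top [([0.619, 0.213, 0.043], 0.87), ([0.654, 0.076, 0.191], 0.73)]
bottle [([0.637, 0.399, 0.04], 0.82), ([0.654, 0.076, 0.002], 0.69)]
bottle_top [([0.652, 0.073, 0.196], 0.74), ([0.618, 0.213, 0.043], 0.66)]
bottle [([0.651, 0.078, 0.006], 0.65)]
bottle_top [([0.616, 0.209, 0.036], 0.95), ([0.649, 0.072, 0.196], 0.57)]
```

Emit:
arm_command:
  targets:
    - {"xyz": [0, 0, 3], "spin": 0}
    - {"xyz": [0, 0, 3], "spin": 0}
    - {"xyz": [0, 0, 3], "spin": 0}
    - {"xyz": [0, 0, 3], "spin": 0}
    - {"xyz": [0, 0, 3], "spin": 0}
  fingers: 0.75

```text
time_s: 17.6
ee_pos: [0.6556, 0.0819, 0.1874]
tool_rot: [-2.671, -1.652, 0.0]
ft_force: [-0.1, 1.1, 0.6]
gripper_width: 0.872
finger_force: 0.0
```

Emit:
arm_command:
  targets:
    - {"xyz": [0, 0, 15], "spin": 0}
    - {"xyz": [0, 0, 35], "spin": 0}
    - {"xyz": [0, 0, 65], "spin": 0}
    - {"xyz": [0, 0, 95], "spin": 0}
    - {"xyz": [-60, -60, 105], "spin": 0}
    - {"xyz": [-90, -90, 105], "spin": 0}
    - {"xyz": [-90, -90, 105], "spin": 0}

```text
time_s: 18.3
ee_pos: [0.5642, -0.0107, 0.2942]
tool_rot: [2.672, 1.648, 0.0]
ft_force: [0.1, -0.3, 0.3]
gripper_width: 0.872
finger_force: 0.0
```

```bash
python3 - <<'E'
from h import *
s=sensors.sense();print(s['ee_pos'],s['ft_force'])
im=snap('side','s9.png')
for c in ['side','top','wrist']:
  if c!='side': imaging.get_image(c)
  for t in ['bottle','bottle_top','stop_tip','stop_grip','carton','spray_can','drill_case']:
    print(t,[(np.round(d['location'],3).tolist(),round(d['p'],2)) for d in nets.landmark_of(c,t)[:5] if d['p']>.5])
cv2.imwrite('pics/s9c.png',cv2.resize(im[80:260,170:380],None,fx=3.3,fy=3.3))
E
```

```text
[ 0.56421968 -0.01074304  0.29422115] [ 0.10559999 -0.3188352   0.3454373 ]
bottle [([0.359, -0.213, 0.044], 0.85), ([0.22, 0.334, 0.033], 0.72), ([0.639, 0.401, 0.031], 0.59)]
bottle_top [([0.62, 0.213, 0.042], 0.97), ([0.65, 0.063, 0.19], 0.85), ([0.325, 0.174, 0.042], 0.8), ([0.255, -0.372, 0.038], 0.62)]
stop_tip [([0.61, 0.14, 0.112], 0.71)]
stop_grip [([0.562, 0.071, 0.141], 0.72)]
carton [([0.706, -0.11, 0.002], 0.82)]
spray_can [([0.655, -0.26, 0.001], 0.86)]
drill_case [([0.438, -0.096, -0.0], 0.55)]
bottle [([0.22, 0.336, 0.038], 0.87), ([0.637, 0.401, 0.038], 0.6), ([0.656, 0.079, -0.0], 0.55)]
bottle_top [([0.26, -0.374, 0.041], 0.96), ([0.646, 0.066, 0.196], 0.73), ([0.325, 0.176, 0.042], 0.68), ([0.616, 0.214, 0.045], 0.57)]
stop_tip [([0.614, 0.136, 0.109], 0.86)]
stop_grip [([0.563, 0.072, 0.143], 0.57)]
carton []
spray_can [([0.654, -0.262, 0.0], 0.73)]
drill_case [([0.437, -0.094, 0.004], 0.81)]
bottle [([0.358, -0.211, 0.038], 0.7)]
bottle_top [([0.327, 0.176, 0.034], 0.69)]
stop_tip [([0.613, 0.138, 0.109], 0.85), ([0.562, 0.073, 0.142], 0.68)]
stop_grip [([0.56, 0.071, 0.141], 0.98)]
carton [([0.704, -0.108, 0.001], 0.69)]
spray_can [([0.651, -0.265, -0.002], 0.89)]
drill_case [([0.435, -0.093, -0.0], 0.73)]
```

View pics/s9c.png

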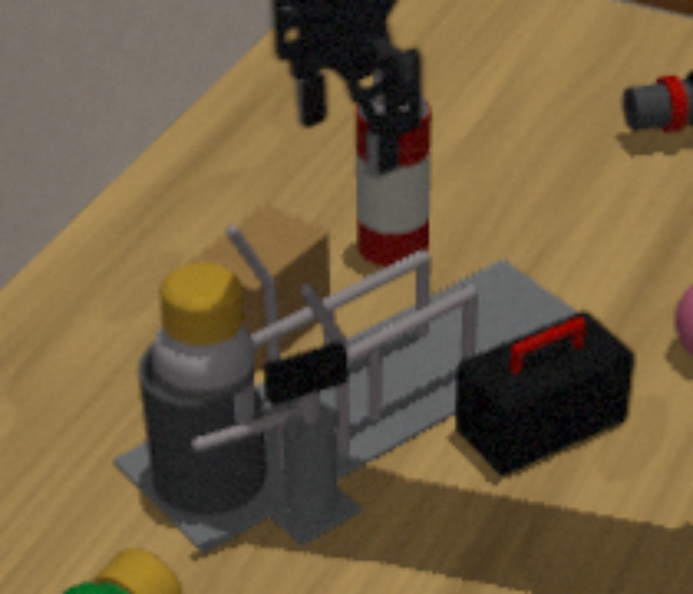

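The bottle stands in the cup, the stop is aside and down, and the bystanders haven't moved. The nets suggest a slight lean and aren't precise on the height, so I'll check the seating with a gentle closed-finger tap on the guard.

Emit:
arm_command:
  targets:
    - {"xyz": [85, 81, 0], "spin": 0}
    - {"xyz": [85, 81, 0], "spin": 0}
    - {"xyz": [85, 81, 0], "spin": 0}
    - {"xyz": [85, 81, 0], "spin": 0}
    - {"xyz": [85, 81, -20], "spin": 0}
    - {"xyz": [85, 81, -50], "spin": 0}
    - {"xyz": [85, 81, -70], "spin": 0}
    - {"xyz": [85, 81, -76], "spin": 0}
    - {"xyz": [85, 81, -76], "spin": 0}
  fingers: -1

```text
time_s: 20.4
ee_pos: [0.6502, 0.0718, 0.2162]
tool_rot: [-2.672, -1.651, 0.002]
ft_force: [0.2, -0.6, 1.5]
gripper_width: 0.002
finger_force: 0.0
```

Emit:
arm_command:
  targets:
    - {"xyz": [0, 0, -2], "spin": 0}
    - {"xyz": [0, 0, -4], "spin": 0}
    - {"xyz": [0, 0, -6], "spin": 0}
    - {"xyz": [0, 0, -7], "spin": 0}
    - {"xyz": [0, 0, -8], "spin": 0}
    - {"xyz": [0, 0, -8], "spin": 0}

```text
time_s: 21.0
ee_pos: [0.6521, 0.0734, 0.2115]
tool_rot: [2.67, 1.651, 0.008]
ft_force: [0.6, 0.2, 9.8]
gripper_width: -0.004
finger_force: 5.0
```

Emit:
arm_command:
  targets:
    - {"xyz": [0, 0, -2], "spin": 0}
    - {"xyz": [0, 0, -4], "spin": 0}
    - {"xyz": [0, 0, -4], "spin": 0}

```text
time_s: 21.3
ee_pos: [0.654, 0.0743, 0.2111]
tool_rot: [2.668, 1.65, 0.018]
ft_force: [0.4, 0.6, 23.7]
gripper_width: -0.006
finger_force: 11.9
```

Emit:
arm_command:
  targets:
    - {"xyz": [0, 0, 10], "spin": 0}
    - {"xyz": [0, 0, 40], "spin": 0}
    - {"xyz": [0, 0, 80], "spin": 0}
    - {"xyz": [-60, -60, 90], "spin": 0}
    - {"xyz": [-90, -90, 90], "spin": 0}
    - {"xyz": [-90, -90, 90], "spin": 0}
    - {"xyz": [-90, -90, 90], "spin": 0}

```text
time_s: 22.0
ee_pos: [0.5591, -0.0214, 0.2956]
tool_rot: [2.674, 1.643, -0.002]
ft_force: [-0.0, -0.4, 0.4]
gripper_width: -0.001
finger_force: 0.0
```

```bash
python3 - <<'E'
from h import *
s=sensors.sense();print(s['ee_pos'],s['ft_force'])
for c in ['side','top']:
  imaging.get_image(c)
  for t in ['bottle','bottle_top','stop_tip']:
    print(t,[(np.round(d['location'],3).tolist(),round(d['p'],2)) for d in nets.landmark_of(c,t)[:5] if d['p']>.3 and d['location'][0]>.6])
E
```

```text
[ 0.55906382 -0.02143771  0.29558397] [-0.03489759 -0.37486467  0.44898661]
bottle [([0.637, 0.396, 0.031], 0.9)]
bottle_top [([0.654, 0.065, 0.19], 0.78), ([0.619, 0.211, 0.043], 0.78)]
stop_tip [([0.612, 0.136, 0.109], 0.94), ([0.627, 0.03, 0.086], 0.59)]
bottle [([0.651, 0.077, -0.0], 0.81), ([0.634, 0.398, 0.038], 0.6)]
bottle_top [([0.648, 0.063, 0.194], 0.87), ([0.617, 0.214, 0.039], 0.68)]
stop_tip [([0.613, 0.14, 0.108], 0.92)]
```

The contact is solid: pressing went from 10 to 24 N with almost no movement, at a top height of about 0.194 m. The lean is about 0.06 rad, so everything is within limits. I'll hand in.

```bash
python3 -c "
from h import *
print(robot.job_done())"
```

```text
the job is handed in; nothing more can be done
None
```

The job is handed in with no verdict returned: the bottle stands in the cup, leaning about 0.06 rad, with its top at about 0.194 m; the stop is aside and down, and no bystander was seen to move.

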